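# Clear the diorama, fetch the foam house, put the rest back

## Task

The little yellow foam house at the back of the diorama has to come out for more carving: first clear the square tower, the round tower and the tree into the black tray, standing upright, and only then take the house and set it upright in the middle of the light-blue work pad. With the house on the pad, put the three back, each upright in the middle of its own plot: the square tower on the grey stone square, the round tower on the brick-red disc, the tree on the green disc. The models are fragile: do not topple or drop any, and leave the glue bottle undisturbed.

Things in the scene. Friction and masses are not known exactly. Their poses are not given: they have to be found in the camera images.
- square_tower: Model watchtower, grey stone, square 44 x 44 mm, 124 mm tall with four small corner battlements (top 12 mm); about 150 g, loose. Plain vertical sides to grip, full width up to 112 mm. Origin: centre of its underside; z up, x and y square to its sides. At the start it stands on stone_plot.
- round_tower: Model round tower, terracotta, 40 mm diameter, 125 mm tall of which the top 21 mm is a blue dome; about 120 g, loose. Straight sides up to 104 mm. Origin: centre of its underside; z up. At the start it stands on brick_plot.
- tree: Model cypress tree: brown foot disc 50 mm diameter and 10 mm high, thin trunk 14 mm, dark-green foliage, a rigid straight cylinder 42 mm in diameter from 35 to 103 mm (small soft-looking tufts on it are for looks only), rounded top at 125 mm; about 100 g, loose. Origin: centre of its underside; z up. At the start it stands on grass_plot.
- house: Yellow foam house, a flat-roofed rigid block 54 x 54 mm, 48 mm tall, small dome (54 mm) inside its parapet; 60 g, loose. Origin: centre of its underside; z up, x and y square to its walls. It stands on the fixed diorama board (top 18 mm above the table), the tall pieces near, left and right of it, a low white wall (top 40 to 54 mm above the table) behind it (face 54 to 64 mm from its centre).
- stone_plot: Dark-grey stone square, 70 x 70 mm, 3 mm thick, fixed on the diorama board: the square tower's own place. Origin: centre of its underside, 18 mm above the table; its top is 3 mm higher. x points across the board to the ruined wall.
- brick_plot: Brick-red disc, 72 mm diameter, 3 mm thick, fixed on the diorama board: the round tower's own place. Origin: centre of its underside, 18 mm above the table; its top is 3 mm higher. x as for stone_plot.
- grass_plot: Bright-green disc, 72 mm diameter, 3 mm thick, fixed on the diorama board: the tree's own place. Origin: centre of its underside, 18 mm above the table; its top is 3 mm higher. x as for stone_plot.
- tray: Black shallow tray fixed on the table, 250 (its x) x 110 (its y) x 12 mm high, floor and walls 4 mm thick, two cross walls making three bays in a row along its x, bay centres at x = -0.082, 0 and +0.082 m, each bay about 78 x 102 mm inside. Any bay will do for any piece. Origin: centre of its underside.
- pad: Light-blue foam work pad, 110 x 110 x 20 mm, rigid and fixed on the table. Origin: centre of its underside; its top is 20 mm higher.
- glue: White glue bottle with yellow label and orange cap, 44 mm diameter, 120 mm tall, standing loose on the table beyond the work; to be left alone. Origin: centre of its underside.

How it is judged:
On the way, in this order (a step that is already met when the one before it is completed fails the run):
1. the square tower, the round tower and the tree all stand upright in the tray, let go, with the house still where it was (x of square_tower in the frame of tray between -0.125 and 0.125 m and y of square_tower in the frame of tray between -0.05 and 0.05 m and z of each of square_tower, round_tower, tree in the frame of tray below 0.009 m and angle between each of square_tower, round_tower, tree's own z axis and vertical below 0.12 rad and contact force between the fingers and square_tower below 0.5 N and x of round_tower in the frame of tray between -0.125 and 0.125 m and y of round_tower in the frame of tray between -0.05 and 0.05 m and contact force between the fingers and round_tower below 0.5 N and x of tree in the frame of tray between -0.125 and 0.125 m and y of tree in the frame of tray between -0.05 and 0.05 m and contact force between the fingers and tree below 0.5 N and distance of house from where it was at the start of the episode below 0.03 m), for 0.2 s.
2. the house stands in the middle of the work pad, let go, while the other three still stand in the tray (horizontal distance between house and pad below 0.015 m and z of house in the frame of pad between 0.015 and 0.026 m and angle between each of house, square_tower, round_tower, tree's own z axis and vertical below 0.12 rad and contact force between the fingers and house below 0.5 N and x of square_tower in the frame of tray between -0.125 and 0.125 m and y of square_tower in the frame of tray between -0.05 and 0.05 m and z of each of square_tower, round_tower, tree in the frame of tray below 0.009 m and contact force between the fingers and square_tower below 0.5 N and x of round_tower in the frame of tray between -0.125 and 0.125 m and y of round_tower in the frame of tray between -0.05 and 0.05 m and contact force between the fingers and round_tower below 0.5 N and x of tree in the frame of tray between -0.125 and 0.125 m and y of tree in the frame of tray between -0.05 and 0.05 m and contact force between the fingers and tree below 0.5 N), for 0.2 s.
At the end, for the whole second after the job is handed in: The house stands upright on the work pad within 15 mm of its centre, and the square tower, the round tower and the tree stand upright on the stone, brick and grass plots, each within 12 mm of the plot's centre; all released and at rest (horizontal distance between house and pad below 0.015 m and z of house in the frame of pad between 0.015 and 0.026 m and angle between each of house, square_tower, round_tower, tree's own z axis and vertical below 0.12 rad and contact force between the fingers and house below 0.5 N and linear speed of each of house, square_tower, round_tower, tree below 0.02 m/s and angular speed of each of house, square_tower, round_tower, tree below 0.2 rad/s and horizontal distance between square_tower and stone_plot below 0.012 m and z of square_tower in the frame of stone_plot below 0.007 m and contact force between the fingers and square_tower below 0.5 N and horizontal distance between round_tower and brick_plot below 0.012 m and z of round_tower in the frame of brick_plot below 0.007 m and contact force between the fingers and round_tower below 0.5 N and horizontal distance between tree and grass_plot below 0.012 m and z of tree in the frame of grass_plot below 0.007 m and contact force between the fingers and tree below 0.5 N); the robot touches nothing.
It fails at once if a model toppled (leaning more than 35 degrees) (angle between any of square_tower, round_tower, tree, house's own z axis and vertical above 0.6 rad).
It fails at once if a model dropped: moving faster than 0.7 m/s (a fall of 25 mm) while not held ((linear speed of square_tower above 0.7 m/s and contact force between the fingers and square_tower below 0.05 N) or (linear speed of round_tower above 0.7 m/s and contact force between the fingers and round_tower below 0.05 N) or (linear speed of tree above 0.7 m/s and contact force between the fingers and tree below 0.05 N) or (linear speed of house above 0.7 m/s and contact force between the fingers and house below 0.05 N)).
It fails at once if the glue bottle moved by more than 30 mm or knocked over (distance of glue from where it was at the start of the episode above 0.03 m or angle between glue's own z axis and vertical above 0.5 rad).
It also fails if it takes over 141 s, if anything falls off the work surface, if the arm or the gripper's body presses on something with over 40 N, if the wrist force passes 120 N, or if a joint passes its speed limit or range.

## Robot

A 7-joint arm with a two-finger parallel gripper is mounted at the origin on the work surface. World frame = base frame: x ahead of the robot, y to its left, z up, the work surface at z = 0. Lengths are in m, angles in rad, forces in N, time in s.
With the tool pointing down it reaches from about 0.35 to 0.9 m from the base axis. Payload 8.1 kg.
Tool frame: the origin (TCP) lies midway between the tips of the shut fingers; the grasp point (between the pads) lies behind it (arm.tcp_to_grasp is the z of the grasp point in the tool frame, in m); z points along the fingers, y is the line along which they close (so a half turn about z gives the same grasp; the last joint's range is limited). The gripper opens to 92 mm and grips with 3 to 60 N. Pads are 19 mm wide; open, the fingers measure 130 mm over their backs; the gripper's body (75 mm by 190 mm) begins 47 mm behind the grasp point.
Start: joints at [-1.358, 0.434, 0.025, 1.573, -0.012, 1.134, -0.075], TCP at [0.194, 0.594, 0.227] pointing down, gripper open.
Joint ranges: [-2.62, 2.62], [-0.44, 2.09], [-1.27, 1.32], [0.08, 2.57], [-1.32, 4.46], [0.12, 2], [-2.74, 2.74]. Speed limits (rad/s): [2.22, 2.22, 3.01, 3.01, 3.14, 3.14, 3.14].

## Interface

Orientations are given as a rotation vector (axis times angle).
In Python, from cell import readout, vision, arm gives the robot as it stands.
- The arm moves only by the tool carry_out, never from a script. Its argument "increments" is one flat list of numbers, 6 for each row, row after row: the shift along the world's x, y, z in mm, then the turn, a rotation vector about the world's x, y, z in rad. In form: [tx, ty, tz, wx, wy, wz, tx, ty, tz, wx, wy, wz, ...]. A call has 1 to 20 rows; each row shifts and turns the commanded pose from where the row before left it; what a row does not reach is not made up. A row lasts 1/8 s, in which the tool goes at most 62.5 mm and 10.7 degrees, less where a joint would pass 70% of its speed; a pose out of reach is approached as far as the arm can. A call with a gripper value outside its range is refused whole. "grip" is the closure, from 0 (fully open) to 1 (shut), set as the call begins (left out, the last holds). The fingers move at their own pace and stop on an object; "newtons" is the grip in N (left out, the last holds). Time passes only in rows, so rows that do not move let the fingers close. It gives the time, the measured TCP pose, the force, the opening and the grip force at its end, in the units of the state.
- readout.observe(): the state, without advancing time (a new reading comes with each control period).
- vision.get_image(name): name is "scene" or "top"; returns the picture (480x640x3 uint8, red, green, blue); there is no depth.
- vision.calibration(name): a dict with "fov_y" (degrees; the focal length in pixels is half the picture's height over the tangent of half this angle, whatever the lens; pixels are square), "cx", "cy" (the principal point, pixels), "pose" (4x4, takes a point from camera to world coordinates). Camera axes: x right, y up, looking along -z (the intrinsics and any distortion apply to the point x, -y, -z); pixel columns grow to the right and rows downward; lengths in m; the calibration is good to about 2 mm. A picture is of the moment at which its call begins. calibration takes no time and is no camera call.
- arm.sign_off(): hands the job in; it is judged then, once.
The state is a dict: "clock": time; "joints": joint angles; "dq": joint speeds; "joint_efforts": joint torques, N m; "position": TCP position; "ee_rot": TCP orientation; "force": force on the tool from outside, world axes, zero at the start; "ft_torque": the same for the moment, N m; "width": opening from 0.0 (shut) to 1.0 (fully open); "gripper_force": force on a finger pad.
Only numpy, scipy, OpenCV 4.12 (cv2) and the standard library are available. Lean on these libraries where they do the work, as an engineer would, in place of code of your own. Each camera call takes 0.05 s, during which the arm holds its last target. There are 200 camera calls.

## Working session

There is one attempt and no reset: what is moved stays moved. The work goes in short steps, Python scripts to look and compute and a tool call to move; the robot and the scene stay as the last step left them, time stands still between calls to the robot, and variables do not carry over. Pictures are saved under pics/ and viewed, at most 14 in all, crops included, and the job is handed in when it is done.

Besides the shell and the picture viewer there is one more tool, called as name(argument=value, ...) on one line, values as JSON. carry_out: Moves the arm, as the interface text tells. Its arguments: {"type":"object","properties":{"increments":{"type":"array","items":{"type":"number"}},"grip":{"type":"number"},"newtons":{"type":"number"}},"required":["increments"]}

```bash
ls; mkdir -p pics
python3 - <<'E'
from cell import readout, vision, arm
import cv2,numpy as np
np.set_printoptions(precision=4,suppress=True)
for n in("scene","top"):
    c=vision.calibration(n);print(n,c)
    cv2.imwrite(f"pics/{n}0.png",vision.get_image(n)[:,:,::-1])
print(readout.observe(),arm.tcp_to_grasp)
E
```

```text
pics
scene {'fov_y': 56.032452202067965, 'cx': 316.2003149207376, 'cy': 236.23626375782553, 'pose': array([[-0.4732, -0.6881,  0.5501,  1.0952],
       [ 0.8808, -0.3811,  0.281 ,  0.257 ],
       [ 0.0163,  0.6175,  0.7864,  0.7532],
       [ 0.    ,  0.    ,  0.    ,  1.    ]])}
top {'fov_y': 57.73028646829965, 'cx': 314.6033434836417, 'cy': 238.9958458240285, 'pose': array([[-0.0121,  0.9833, -0.1816,  0.4455],
       [-0.9999, -0.013 , -0.0037,  0.0005],
       [-0.006 ,  0.1816,  0.9834,  0.9114],
       [ 0.    ,  0.    ,  0.    ,  1.    ]])}
{'clock': 0.1, 'joints': array([-1.3576,  0.4352,  0.025 ,  1.574 , -0.0116,  1.134 , -0.0751]), 'dq': array([-0.0006, -0.0016, -0.0005, -0.0017, -0.0005, -0.0015,  0.0009]), 'joint_efforts': array([  0.003 , -66.9123,   0.9878, -31.5149,  -0.0606,   0.0374,
         0.    ]), 'position': array([0.194 , 0.5936, 0.226 ]), 'ee_rot': array([-0.4941, -3.1024,  0.0023]), 'force': array([0.3357, 0.216 , 0.7578]), 'ft_torque': array([-0.0076,  0.012 ,  0.0063]), 'gripper_force': 0.0, 'width': 0.9997867534803943} -0.0188
```

View pics/scene0.png

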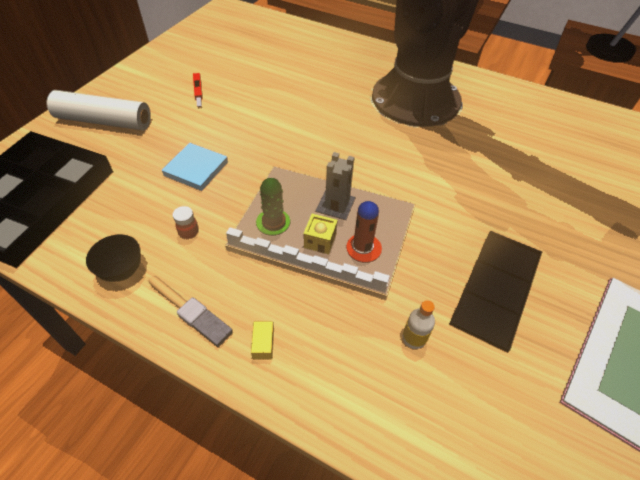

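View pics/top0.png

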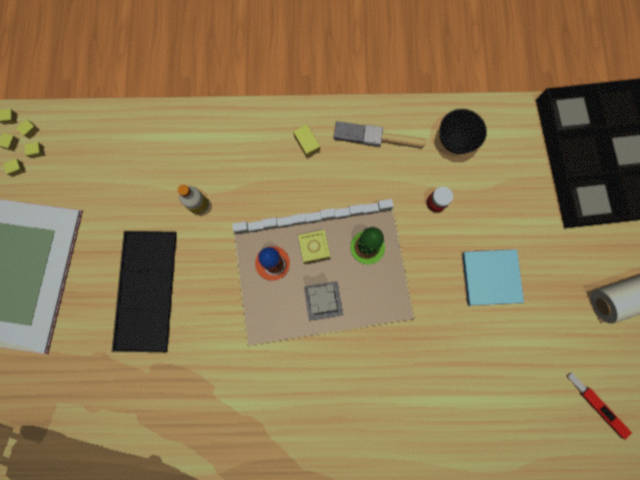

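The two views show the board with the square tower near the robot (top image 323,300), the round tower left (270,260), the tree right (370,240) and the house behind at (314,246). The pad is at (493,277), the tray at (146,291) and the glue at (192,198).

```bash
cat > h.py <<'E'
from cell import readout, vision, arm
import cv2,numpy as np
np.set_printoptions(precision=4,suppress=True)
def cal(n):
    c=vision.calibration(n);f=240/np.tan(np.radians(c["fov_y"])/2);return f,c["cx"],c["cy"],np.array(c["pose"])
def ray(n,uv):
    f,cx,cy,P=cal(n);uv=np.atleast_2d(uv).astype(float)
    d=np.c_[(uv[:,0]-cx)/f,-(uv[:,1]-cy)/f,-np.ones(len(uv))]@P[:3,:3].T
    return P[:3,3],d
def onz(n,uv,z):
    o,d=ray(n,uv);return o+d*((z-o[2])/d[:,2])[:,None]
def tri(uvs,uvt):
    o1,d1=ray("scene",uvs);o2,d2=ray("top",uvt);out=[]
    for a,b in zip(d1,d2):
        s=np.linalg.lstsq(np.c_[a,-b],o2-o1,rcond=None)[0]
        p,q=o1+a*s[0],o2+b*s[1];out.append(np.r_[(p+q)/2,np.linalg.norm(p-q)])
    return np.array(out)
def proj(n,p):
    f,cx,cy,P=cal(n);q=(np.atleast_2d(p)-P[:3,3])@P[:3,:3];return np.c_[cx-f*q[:,0]/q[:,2],cy+f*q[:,1]/q[:,2]]
def blob(im,roi,lo,hi):
    h=cv2.cvtColor(im,cv2.COLOR_RGB2HSV);m=cv2.inRange(h,np.array(lo),np.array(hi))
    k=np.zeros_like(m);x0,y0,x1,y1=roi;k[y0:y1,x0:x1]=m[y0:y1,x0:x1]
    cs=cv2.findContours(k,0,cv2.CHAIN_APPROX_NONE)[0];c=max(cs,key=cv2.contourArea)
    return c
E
python3 - <<'E'
from h import *
S,T=vision.get_image("scene"),vision.get_image("top")
hs,ht=[cv2.cvtColor(i,cv2.COLOR_RGB2HSV) for i in(S,T)]
for n,u,v in[("board",250,300),("stone",308,300),("sqtop",323,300),("red",262,272),("dome",268,257),("grass",362,260),("tree",370,238),("house",305,240),("housedome",314,246),("pad",493,277),("tray",146,320),("wood",200,330)]:print(n,ht[v,u])
for n,u,v in[("red",380,252),("dome",368,210),("grass",260,225),("tree",270,190),("house",315,225),("pad",195,165),("tray",500,290),("stone",345,215)]:print("S",n,hs[v,u])
a=cv2.resize(T[190:350,220:420],None,fx=4,fy=4,interpolation=2)[:,:,::-1]
cv2.imwrite("pics/topz.png",a[:600])
E
```

```text
board [ 18  63 158]
stone [ 0  3 86]
sqtop [ 30  24 130]
red [  8 185 172]
dome [110 195 127]
grass [ 46 173 150]
tree [ 58 136  75]
house [ 32 118 175]
housedome [ 34  84 177]
pad [ 94  84 179]
tray [30  8 34]
wood [ 24 107 167]
S red [  8 194 208]
S dome [116 149 144]
S grass [ 41 158 177]
S tree [ 36 130  90]
S house [ 25 146 209]
S pad [ 99  76 224]
S tray [ 17 109  54]
S stone [12 42 90]
```

View pics/topz.png

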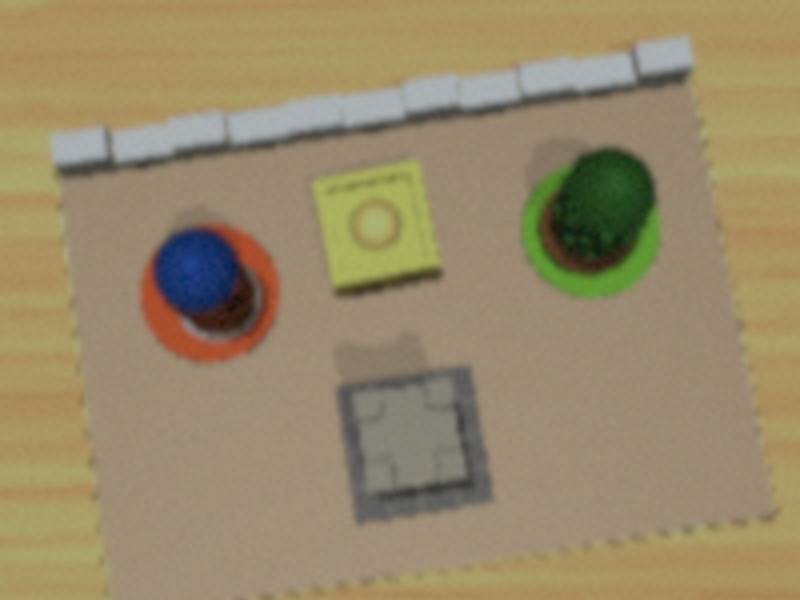

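The crop shows plots, tower top, house roof and tree crown clearly (scale 4, offset 220,190), so colour masks should work.

Run:
```python
from h import *
S,T=vision.get_image("scene"),vision.get_image("top")
def circ(n,c,z):
    p=onz(n,cv2.convexHull(c)[:,0]+0.0,z)[:,:2];
    (x,y),r=cv2.minEnclosingCircle((p*1000).astype(np.float32));return np.array([x,y,r])
def rect(n,c,z):
    p=onz(n,c[:,0],z)[:,:2];r=cv2.minAreaRect((p*1000).astype(np.float32));return r
def cen(c):
    m=cv2.moments(c);return [m["m10"]/m["m00"],m["m01"]/m["m00"]]
def hc(c):return cen(cv2.convexHull(c))
# discs
for nm,lo,hi,rt,rs in[("brick",(2,150,130),(14,255,255),(240,230,310,290),(335,220,395,275)),("grass",(36,140,110),(56,255,255),(340,215,400,275),(245,195,300,245))]:
    t=blob(T,rt,lo,hi);s=blob(S,rs,lo,hi)
    print(nm,circ("top",t,.021),circ("scene",s,.021),"tri",tri(hc(s),hc(t)))
t=blob(T,(240,230,310,290),(105,120,40),(130,255,255));s=blob(S,(350,190,385,235),(105,90,40),(135,255,255))
print("dome",tri(cen(s),cen(t)),"top@.135",onz("top",cen(t),.135),cv2.boundingRect(t),cv2.boundingRect(s))
t=blob(T,(340,215,400,260),(50,80,20),(75,255,120));print("tree",cv2.boundingRect(t),circ("top",t,.12))
t=blob(T,(290,225,340,270),(24,85,140),(38,255,255));s=blob(S,(295,205,345,245),(20,90,150),(38,255,255))
print("house",rect("top",t,.066),cv2.contourArea(t))
t=blob(T,(290,275,350,325),(0,0,60),(60,20,100));print("stone",rect("top",t,.021))
q=blob(T,(290,275,350,325),(15,10,105),(60,60,200));print("sqtop",rect("top",q,.14),rect("top",q,.13))
t=blob(T,(450,235,540,320),(85,50,120),(110,255,255));s=blob(S,(150,135,240,195),(85,40,120),(115,255,255))
print("pad",rect("top",t,.02),tri(cen(s),cen(t)))
t=blob(T,(100,220,190,365),(0,0,0),(180,255,70));s=blob(S,(440,220,560,360),(0,0,0),(180,255,100))
print("tray",rect("top",t,.012),rect("scene",s,.012),tri(hc(s),hc(t)))
```

```text
brick [561.2322  91.8649  34.7012] [560.6037  92.8487  36.1346] tri [[0.5598 0.0921 0.0158 0.0014]]
grass [ 591.6419 -104.7251   34.2558] [ 591.8961 -104.5118   35.1732] tri [[ 0.5902 -0.1049  0.0147  0.0019]]
dome [[0.5572 0.0877 0.1294 0.0012]] top@.135 [[0.5566 0.0865 0.135 ]] (259, 248, 20, 20) (359, 202, 19, 17)
tree (359, 228, 24, 26) [587.6002 -99.0706  24.7644]
house ((589.7955932617188, 6.125041961669922), (54.457515716552734, 54.88815689086914), 10.774284362792969) 709.5
stone ((464.51971435546875, -23.461502075195312), (43.00505828857422, 75.60963439941406), 42.730247497558594)
sqtop ((478.9217529296875, -9.405830383300781), (65.90860748291016, 67.21586608886719), 8.244656562805176) ((479.354736328125, -9.53384780883789), (66.7629623413086, 68.0871353149414), 8.244678497314453)
pad ((526.97412109375, -360.244873046875), (107.60189819335938, 108.351318359375), 1.862668752670288) [[ 0.5267 -0.3625  0.0144  0.    ]]
tray ((509.9928894042969, 354.95709228515625), (110.7723159790039, 245.50946044921875), 88.15142822265625) ((512.7426147460938, 357.75421142578125), (109.18498992919922, 254.4977264404297), 88.35516357421875) [[ 0.508   0.3635 -0.012   0.0021]]
```

Run:
```python
from h import *
S=vision.get_image("scene")
cv2.imwrite("pics/sz.png",cv2.resize(S[140:290,225:425],None,fx=4,fy=4,interpolation=2)[:,:,::-1])
```

```text
(no output)
```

View pics/sz.png

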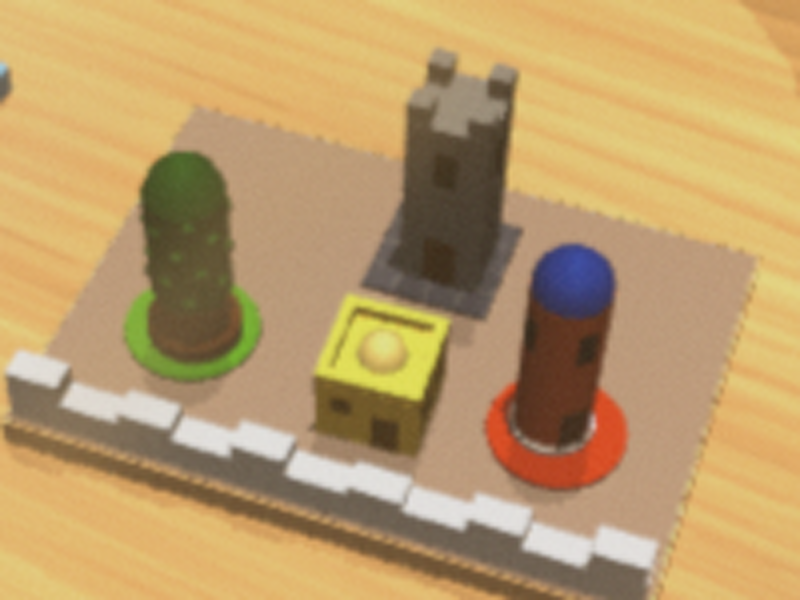

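The scene crop (scale 4, offset 225,140) confirms the layout: all pieces are upright, the ruined wall is on the far side, and the house roof corners are near (350,296), (450,318), (437,390) and (318,374). I'll triangulate the corners for heights and yaw.

Run:
```python
from h import *
tc=lambda l:np.array(l,float)/4+[220,190]
sc=lambda l:np.array(l,float)/4+[225,140]
def ang(p):  # board x yaw from side 2->.. 
    d=p[1]-p[0];return np.degrees(np.arctan2(d[1],d[0]))
H=tri(sc([(318,374),(437,390),(450,318),(350,296)]),tc([(420,160),(313,180),(335,286),(440,268)]))
print("house",H,H.mean(0))
st=tc([(337,388),(470,367),(492,499),(358,523)])
p=onz("top",st,.021);print("stone",p,p.mean(0),"yaw",ang(p[[3,0]]),ang(p[[2,1]]))
print("stone tri",tri(sc([(520,230),(365,285),(485,318)]),st[[3,1,0]]))
# square tower: inner (deck) corners of merlon tops, top at ~.145
t=tc([(351,388),(454,375),(468,481),(364,496)]);p=onz("top",t,.143);print("sqtop",p.mean(0),p[:,:2])
print("sq tri",tri(sc([(443,52),(505,68)]),tc([(464,481),(364,494)])))
# tree: crown circle, foot disc
p=onz("top",tc([(604,196)]),.12);print("crown",p);print("tree tri crown",tri(sc([(187,190)]),tc([(604,196)])))
p=onz("top",tc([(222,297)]),.021);print("roundbase",p)
f=tc([(541,225),(590,272)]);print("treefoot edges",onz("top",f,.031))
c=onz("scene",sc([(195,362),(240,330),(147,330)]),.022);print("foot scene",c)
```

```text
house [[ 0.6189 -0.0149  0.0641  0.005 ]
 [ 0.6069  0.0405  0.0728  0.0106]
 [ 0.5566  0.0269  0.0657  0.0032]
 [ 0.5654 -0.025   0.0622  0.0027]] [0.587  0.0069 0.0662 0.0054]
stone [[ 0.5108  0.0261  0.021 ]
 [ 0.5206 -0.0419  0.021 ]
 [ 0.4541 -0.0515  0.021 ]
 [ 0.443   0.0161  0.021 ]] [ 0.4821 -0.0128  0.021 ] yaw 8.420122892851426 8.243769651629872
stone tri [[ 0.4427  0.017   0.0179  0.0019]
 [ 0.5202 -0.0403  0.0173  0.0037]
 [ 0.5104  0.0276  0.0183  0.003 ]]
sqtop [ 0.4811 -0.0089  0.143 ] [[ 0.5017  0.0164]
 [ 0.5069 -0.029 ]
 [ 0.4607 -0.0342]
 [ 0.4549  0.0112]]
sq tri [[ 0.46   -0.0305  0.141   0.0043]
 [ 0.4569  0.0082  0.1442  0.0063]]
crown [[ 0.5903 -0.1008  0.12  ]]
tree tri crown [[ 0.5899 -0.1005  0.1226  0.0003]]
roundbase [[0.5582 0.0849 0.021 ]]
treefoot edges [[ 0.5919 -0.0794  0.031 ]
 [ 0.5673 -0.1036  0.031 ]]
foot scene [[ 0.613  -0.0887  0.022 ]
 [ 0.5831 -0.0794  0.022 ]
 [ 0.6068 -0.1221  0.022 ]]
```

carry_out(increments=[8, -17, 0, 0, 0, 0.013, 16, -33.5, 0.8, 0, 0, 0.026, 16, -33.5, 0.8, 0, 0, 0.026, 16, -33.5, 0.8, 0, 0, 0.026, 16, -33.5, 0.8, 0, 0, 0.026, 16, -33.5, 0.8, 0, 0, 0.026, 16, -33.5, 0.8, 0, 0, 0.026, 16, -33.5, 0.8, 0, 0, 0.026, 16, -33.5, 0.8, 0, 0, 0.026, 16, -33.5, 0.8, 0, 0, 0.026, 16, -33.5, 0.8, 0, 0, 0.026, 16, -33.5, 0.8, 0, 0, 0.026, 16, -33.5, 0.8, 0, 0, 0.026, 16, -33.5, 0.8, 0, 0, 0.026, 16, -33.5, 0.8, 0, 0, 0.026, 16, -33.5, 0.8, 0, 0, 0.026, 16, -33.5, 0.8, 0, 0, 0.026, 16, -33.5, 0.8, 0, 0, 0.026, 8, -17, 0, 0, 0, 0.013, 0, 0, 0, 0, 0, 0], grip=0, newtons=12)

```text
clock: 2.85
position: [0.4816, -0.0116, 0.2404]
ee_rot: [-0.233, 3.133, -0.0]
force: [0.3, 0.0, -0.1]
width: 1.004
gripper_force: 0.0
```

carry_out(increments=[0, 2, -12, 0, 0, 0, 0, 0, -24, 0, 0, 0, 0, 0, -24, 0, 0, 0, 0, 0, -24, 0, 0, 0, 0, 0, -24, 0, 0, 0, 0, 0, -20, 0, 0, 0, 0, 0, -16, 0, 0, 0, 0, 0, -9, 0, 0, 0, 0, 0, 0, 0, 0, 0, 0, 0, 0, 0, 0, 0])

```text
clock: 4.1
position: [0.4824, -0.0072, 0.0877]
ee_rot: [-0.239, 3.132, 0.0]
force: [0.1, -0.1, -0.8]
width: 1.001
gripper_force: 0.0
```

carry_out(increments=[0, 0, 0, 0, 0, 0, 0, 0, 0, 0, 0, 0, 0, 0, 0, 0, 0, 0, 0, 0, 0, 0, 0, 0, 0, 0, 0, 0, 0, 0, 0, 0, 0, 0, 0, 0, 0, 0, 0, 0, 0, 0, 0, 0, 0, 0, 0, 0], grip=1, newtons=12)

```text
clock: 5.1
position: [0.4822, -0.0074, 0.0873]
ee_rot: [-0.239, 3.132, 0.0]
force: [0.6, 0.3, -0.4]
width: 0.475
gripper_force: 12.0
```

carry_out(increments=[0, 0, 8, 0, 0, 0, 0, 0, 20, 0, 0, 0, 0, 0, 26, 0, 0, 0, 0, 0, 28, 0, 0, 0, 0, 0, 26, 0, 0, 0, 0, 5, 15, 0, 0, 0, -2, 14, 7, 0, 0, 0, -4, 26, 0, 0, 0, 0, -5, 32, 0, 0, 0, 0, -5, 32, 0, 0, 0, 0, -5, 32, 0, 0, 0, 0, -5, 32, 0, 0, 0, 0, -5, 32, 0, 0, 0, 0, -5, 32, 0, 0, 0, 0, -5, 32, 0, 0, 0, 0, -5, 32, 0, 0, 0, 0, -4, 32, 0, 0, 0, 0, -3, 20, 0, 0, 0, 0, 0, 10, 0, 0, 0, 0, 0, 0, 0, 0, 0, 0])

```text
clock: 7.6
position: [0.4291, 0.3555, 0.217]
ee_rot: [0.239, -3.132, 0.001]
force: [-0.5, -0.5, -0.4]
width: 0.475
gripper_force: 12.0
```

Run:
```python
from h import *
cv2.imwrite("pics/t1.png",vision.get_image("top")[100:400,60:460,::-1])
```

```text
(no output)
```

View pics/t1.png

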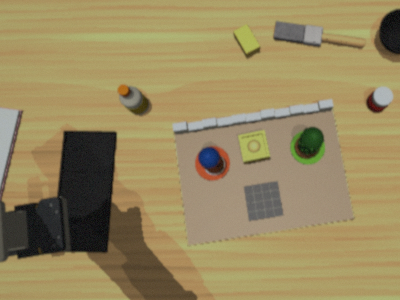

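The gripper holds the tower above the tray's near bay (gripper at crop (40,225)); the stone plot is bare at (264,201) and the rest is undisturbed. Lowering.

carry_out(increments=[0, 0, -14, 0, 0, 0, 0, 0, -24, 0, 0, 0, 0, 0, -24, 0, 0, 0, 0, 0, -24, 0, 0, 0, 0, 0, -22, 0, 0, 0, 0, 0, -18, 0, 0, 0, 0, 0, -10, 0, 0, 0, 0, 0, -5, 0, 0, 0, 0, 0, -3, 0, 0, 0, 0, 0, 0, 0, 0, 0, 0, 0, 0, 0, 0, 0])

```text
clock: 9.02
position: [0.4294, 0.3558, 0.0738]
ee_rot: [-0.239, 3.132, 0.001]
force: [-0.5, -0.1, -2.3]
width: 0.481
gripper_force: 12.0
```

carry_out(increments=[0, 0, -1.5, 0, 0, 0, 0, 0, 0, 0, 0, 0, 0, 0, 0, 0, 0, 0])

```text
clock: 9.4
position: [0.4291, 0.3556, 0.0719]
ee_rot: [-0.239, 3.132, 0.0]
force: [-0.5, -0.5, -2.4]
width: 0.477
gripper_force: 12.0
```

carry_out(increments=[0, 0, 0, 0, 0, 0, 0, 0, 0, 0, 0, 0, 0, 0, 0, 0, 0, 0, 0, 0, 0, 0, 0, 0, 0, 0, 0, 0, 0, 0], grip=0)

```text
clock: 10.02
position: [0.4291, 0.3556, 0.0719]
ee_rot: [-0.239, 3.133, 0.0]
force: [-0.1, -0.1, 0.7]
width: 0.972
gripper_force: 0.0
```

carry_out(increments=[0, 0, 10, 0, 0, 0, 0, 0, 25, 0, 0, 0, 0, 0, 35, 0, 0, 0, 0, 0, 35, 0, 0, 0, 0, 0, 30, 0, 0, 0, 4, -9, 10, 0, 0, 0, 10, -21, 0, 0, 0, 0, 14, -30, 0, 0, 0, 0, 14, -30, 0, 0, 0, 0, 14, -30, 0, 0, 0, 0, 14, -30, 0, 0, 0, 0, 14, -30, 0, 0, 0, 0, 14, -30, 0, 0, 0, 0, 14, -29, 0, 0, 0, 0, 10, -19, 0, 0, 0, 0, 6, -11, 0, 0, 0, 0, 0, 0, 0, 0, 0, 0])

```text
clock: 12.15
position: [0.5571, 0.0857, 0.2165]
ee_rot: [0.236, -3.132, 0.001]
force: [-1.0, -0.3, -0.3]
width: 0.997
gripper_force: 0.0
```

carry_out(increments=[0, 0, -12, 0, 0, 0, 0, 0, -22, 0, 0, 0, 0, 0, -24, 0, 0, 0, 0, 0, -24, 0, 0, 0, 0, 0, -22, 0, 0, 0, 0, 0, -16, 0, 0, 0, 0, 0, -9, 0, 0, 0, 0, 0, 0, 0, 0, 0, 0, 0, 0, 0, 0, 0])

```text
clock: 13.28
position: [0.5576, 0.0867, 0.0884]
ee_rot: [-0.239, 3.131, 0.0]
force: [0.3, -0.3, 0.2]
width: 1.0
gripper_force: 0.0
```

carry_out(increments=[0, 0, 0, 0, 0, 0, 0, 0, 0, 0, 0, 0, 0, 0, 0, 0, 0, 0, 0, 0, 0, 0, 0, 0, 0, 0, 0, 0, 0, 0, 0, 0, 0, 0, 0, 0, 0, 0, 0, 0, 0, 0, 0, 0, 0, 0, 0, 0], grip=1)

```text
clock: 14.28
position: [0.5571, 0.0866, 0.0878]
ee_rot: [0.239, -3.132, -0.0]
force: [0.0, 0.4, 0.2]
width: 0.432
gripper_force: 12.0
```

carry_out(increments=[0, 0, 8, 0, 0, 0, 0, 0, 20, 0, 0, 0, 0, 0, 26, 0, 0, 0, 0, 0, 28, 0, 0, 0, 0, 0, 26, 0, 0, 0, -1, 5, 15, 0, 0, 0, -2, 13, 7, 0, 0, 0, -4, 26, 0, 0, 0, 0, -5, 30, 0, 0, 0, 0, -5, 30, 0, 0, 0, 0, -5, 30, 0, 0, 0, 0, -5, 30, 0, 0, 0, 0, -5, 30, 0, 0, 0, 0, -5, 30, 0, 0, 0, 0, -5, 23, 0, 0, 0, 0, -3, 14, 0, 0, 0, 0, -1, 8, 0, 0, 0, 0, 0, 0, 0, 0, 0, 0])

```text
clock: 16.52
position: [0.5113, 0.3555, 0.2178]
ee_rot: [-0.238, 3.133, -0.0]
force: [-0.5, -0.5, -1.2]
width: 0.434
gripper_force: 12.0
```

carry_out(increments=[0, 0, -14, 0, 0, 0, 0, 0, -24, 0, 0, 0, 0, 0, -24, 0, 0, 0, 0, 0, -24, 0, 0, 0, 0, 0, -22, 0, 0, 0, 0, 0, -18, 0, 0, 0, 0, 0, -10, 0, 0, 0, 0, 0, -5, 0, 0, 0, 0, 0, -4, 0, 0, 0, 0, 0, 0, 0, 0, 0, 0, 0, 0, 0, 0, 0])

```text
clock: 17.9
position: [0.5114, 0.3558, 0.0733]
ee_rot: [-0.239, 3.132, 0.001]
force: [-0.2, -0.1, -1.5]
width: 0.434
gripper_force: 12.0
```

carry_out(increments=[0, 0, -1.5, 0, 0, 0, 0, 0, 0, 0, 0, 0, 0, 0, 0, 0, 0, 0])

```text
clock: 18.27
position: [0.5112, 0.3556, 0.0714]
ee_rot: [-0.239, 3.132, 0.0]
force: [0.1, -0.1, -1.4]
width: 0.434
gripper_force: 12.0
```

carry_out(increments=[0, 0, 0, 0, 0, 0, 0, 0, 0, 0, 0, 0, 0, 0, 0, 0, 0, 0, 0, 0, 0, 0, 0, 0, 0, 0, 0, 0, 0, 0], grip=0)

```text
clock: 18.9
position: [0.5111, 0.3556, 0.0714]
ee_rot: [-0.239, 3.132, 0.0]
force: [-0.2, 0.2, 0.3]
width: 0.926
gripper_force: 0.0
```

carry_out(increments=[0, 0, 10, 0, 0, 0, 0, 0, 25, 0, 0, 0, 0, 0, 35, 0, 0, 0, 0, 0, 35, 0, 0, 0, 0, 0, 30, 0, 0, 0, 1, -9, 10, 0, 0, 0, 3, -21, 0, 0, 0, 0, 5, -32, 0, 0, 0, 0, 6, -36, 0, 0, 0, 0, 6, -36, 0, 0, 0, 0, 6, -36, 0, 0, 0, 0, 6, -36, 0, 0, 0, 0, 6, -36, 0, 0, 0, 0, 7, -38, 0, 0, 0, 0, 7, -38, 0, 0, 0, 0, 7, -38, 0, 0, 0, 0, 6, -38, 0, 0, 0, 0, 6, -33, 0, 0, 0, 0, 5, -20, 0, 0, 0, 0, 2, -9, 0, 0, 0, 0])

```text
clock: 21.4
position: [0.5886, -0.1032, 0.215]
ee_rot: [0.233, -3.13, 0.001]
force: [-0.3, 0.2, -0.7]
width: 0.999
gripper_force: 0.0
```

carry_out(increments=[1, 1, -12, 0, 0, 0, 0, 0, -22, 0, 0, 0, 0, 0, -24, 0, 0, 0, 0, 0, -24, 0, 0, 0, 0, 0, -24, 0, 0, 0, 0, 0, -16, 0, 0, 0, 0, 0, -9, 0, 0, 0, 0, 0, 0, 0, 0, 0, 0, 0, 0, 0, 0, 0])

```text
clock: 22.52
position: [0.5917, -0.0995, 0.086]
ee_rot: [-0.239, 3.131, -0.0]
force: [-1.2, 0.4, -0.8]
width: 0.999
gripper_force: 0.0
```

carry_out(increments=[0, 0, 0, 0, 0, 0, 0, 0, 0, 0, 0, 0, 0, 0, 0, 0, 0, 0, 0, 0, 0, 0, 0, 0, 0, 0, 0, 0, 0, 0, 0, 0, 0, 0, 0, 0, 0, 0, 0, 0, 0, 0, 0, 0, 0, 0, 0, 0], grip=1)

```text
clock: 23.52
position: [0.5911, -0.0995, 0.0853]
ee_rot: [0.239, -3.132, 0.0]
force: [-0.4, -0.9, -0.2]
width: 0.454
gripper_force: 12.0
```

carry_out(increments=[0, 0, 8, 0, 0, 0, 0, 0, 20, 0, 0, 0, 0, 0, 28, 0, 0, 0, 0, 0, 30, 0, 0, 0, 0, 0, 30, 0, 0, 0, 0, 5, 16, 0, 0, 0, 0, 14, 8, 0, 0, 0, 0, 28, 0, 0, 0, 0, 0, 38, 0, 0, 0, 0, 0, 40, 0, 0, 0, 0, 0, 42, 0, 0, 0, 0, 0, 42, 0, 0, 0, 0, 0, 42, 0, 0, 0, 0, 0, 42, 0, 0, 0, 0, 0, 42, 0, 0, 0, 0, 0, 40, 0, 0, 0, 0, 1, 34, 0, 0, 0, 0, 1, 24, 0, 0, 0, 0, 0, 14, 0, 0, 0, 0, 0, 6, 0, 0, 0, 0])

```text
clock: 26.02
position: [0.593, 0.3538, 0.225]
ee_rot: [0.239, -3.132, 0.001]
force: [-0.2, 0.0, -0.5]
width: 0.451
gripper_force: 12.0
```

carry_out(increments=[0, 0, 0, 0, 0, 0, 0, 0, -14, 0, 0, 0, 0, 0, -26, 0, 0, 0, 0, 0, -26, 0, 0, 0, 0, 0, -26, 0, 0, 0, 0, 0, -24, 0, 0, 0, 0, 0, -18, 0, 0, 0, 0, 0, -10, 0, 0, 0, 0, 0, -6, 0, 0, 0, 0, 0, -4, 0, 0, 0, 0, 0, 0, 0, 0, 0, 0, 0, 0, 0, 0, 0])

```text
clock: 27.52
position: [0.5934, 0.3538, 0.0719]
ee_rot: [-0.239, 3.132, 0.001]
force: [-0.5, 0.4, -1.2]
width: 0.456
gripper_force: 12.0
```

carry_out(increments=[0, 0, -2.5, 0, 0, 0, 0, 0, 0, 0, 0, 0, 0, 0, 0, 0, 0, 0])

```text
clock: 27.9
position: [0.5931, 0.3536, 0.0689]
ee_rot: [-0.239, 3.132, 0.0]
force: [-0.5, 0.4, -1.0]
width: 0.458
gripper_force: 12.0
```

carry_out(increments=[0, 0, 0, 0, 0, 0, 0, 0, 0, 0, 0, 0, 0, 0, 0, 0, 0, 0, 0, 0, 0, 0, 0, 0, 0, 0, 0, 0, 0, 0], grip=0)

```text
clock: 28.52
position: [0.5931, 0.3536, 0.0689]
ee_rot: [-0.239, 3.132, 0.0]
force: [-0.4, -0.5, 0.6]
width: 0.948
gripper_force: 0.0
```

carry_out(increments=[0, 0, 10, 0, 0, 0, 0, 0, 25, 0, 0, 0, 0, 0, 35, 0, 0, 0, 0, 0, 35, 0, 0, 0, 0, 0, 30, 0, 0, 0, 0, -9, 10, 0, 0, 0, 0, -21, 0, 0, 0, 0, 0, -32, 0, 0, 0, 0, 0, -36, 0, 0, 0, 0, 0, -36, 0, 0, 0, 0, 0, -36, 0, 0, 0, 0, 0, -36, 0, 0, 0, 0, -1, -36, 0, 0, 0, 0, -1, -36, 0, 0, 0, 0, -1, -30, 0, 0, 0, 0, -1, -24, 0, 0, 0, 0, -1, -14, 0, 0, 0, 0, 0, 0, 0, 0, 0, 0])

```text
clock: 30.78
position: [0.5874, 0.006, 0.2132]
ee_rot: [0.235, -3.132, 0.001]
force: [0.2, 0.8, 0.7]
width: 0.999
gripper_force: 0.0
```

Run:
```python
from h import *
cv2.imwrite("pics/s2.png",vision.get_image("scene")[:,:,::-1])
```

```text
(no output)
```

View pics/s2.png

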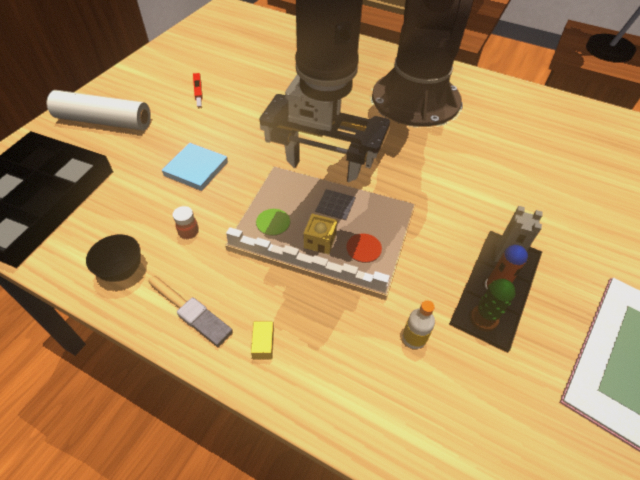

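The three pieces stand upright in the tray ((520,225), (513,262), (497,295)), the house is still in place at (320,232), and the bare plots are visible. I'll take the house now.

carry_out(increments=[1, 0, -14, 0, 0, 0, 0, 0, -26, 0, 0, 0, 0, 0, -28, 0, 0, 0, 0, 0, -28, 0, 0, 0, 0, 0, -28, 0, 0, 0, 0, 0, -24, 0, 0, 0, 0, 0, -18, 0, 0, 0, 0, 0, -11, 0, 0, 0, 0, 0, -6, 0, 0, 0, 0, 0, 0, 0, 0, 0, 0, 0, 0, 0, 0, 0])

```text
clock: 32.2
position: [0.5897, 0.0076, 0.0315]
ee_rot: [-0.239, 3.131, 0.0]
force: [0.1, -0.1, -0.2]
width: 0.995
gripper_force: 0.0
```

carry_out(increments=[0, 0, 0, 0, 0, 0, 0, 0, 0, 0, 0, 0, 0, 0, 0, 0, 0, 0, 0, 0, 0, 0, 0, 0, 0, 0, 0, 0, 0, 0, 0, 0, 0, 0, 0, 0, 0, 0, 0, 0, 0, 0], grip=1, newtons=8)

```text
clock: 33.08
position: [0.5891, 0.0076, 0.0309]
ee_rot: [-0.239, 3.133, 0.0]
force: [0.1, 0.7, 1.0]
width: 0.594
gripper_force: 8.0
```

carry_out(increments=[0, 0, 8, 0, 0, 0, 0, 0, 18, 0, 0, 0, 0, 0, 24, 0, 0, 0, -1, -6, 20, 0, 0, 0, -2, -14, 10, 0, 0, 0, -4, -24, 0, 0, 0, 0, -5, -32, 0, 0, 0, 0, -6, -36, 0, 0, 0, 0, -6, -36, 0, 0, 0, 0, -6, -36, 0, 0, 0, 0, -6, -36, 0, 0, 0, 0, -6, -36, 0, 0, 0, 0, -6, -36, 0, 0, 0, 0, -6, -32, 0, 0, 0, 0, -4, -24, 0, 0, 0, 0, -3, -14, 0, 0, 0, 0, -1, -7, 0, 0, 0, 0, 0, 0, 0, 0, 0, 0])

```text
clock: 35.33
position: [0.5271, -0.3612, 0.1108]
ee_rot: [0.239, -3.132, -0.001]
force: [-0.6, -0.5, -0.3]
width: 0.591
gripper_force: 8.0
```

carry_out(increments=[0, 0, 0, 0, 0, 0, 0, 0, -12, 0, 0, 0, 0, 0, -20, 0, 0, 0, 0, 0, -20, 0, 0, 0, 0, 0, -13, 0, 0, 0, 0, 0, -7, 0, 0, 0, 0, 0, -4, 0, 0, 0, 0, 0, 0, 0, 0, 0, 0, 0, 0, 0, 0, 0])

```text
clock: 36.45
position: [0.5275, -0.3617, 0.0354]
ee_rot: [-0.239, 3.132, -0.001]
force: [-0.9, -1.1, -1.1]
width: 0.589
gripper_force: 8.0
```

carry_out(increments=[0, 0, -1.5, 0, 0, 0, 0, 0, 0, 0, 0, 0, 0, 0, 0, 0, 0, 0])

```text
clock: 36.83
position: [0.5272, -0.3614, 0.0334]
ee_rot: [-0.239, 3.132, -0.0]
force: [0.1, 0.1, -1.1]
width: 0.592
gripper_force: 8.0
```

carry_out(increments=[0, 0, 0, 0, 0, 0, 0, 0, 0, 0, 0, 0, 0, 0, 0, 0, 0, 0, 0, 0, 0, 0, 0, 0, 0, 0, 0, 0, 0, 0], grip=0)

```text
clock: 37.45
position: [0.5271, -0.3614, 0.0333]
ee_rot: [-0.239, 3.133, 0.0]
force: [0.0, -0.5, -0.3]
width: 1.0
gripper_force: 0.0
```

carry_out(increments=[0, 0, 8, 0, 0, 0, 0, 0, 18, 0, 0, 0, 0, 0, 30, 0, 0, 0, 0, 0, 35, 0, 0, 0, 0, 0, 35, 0, 0, 0, 0, 0, 35, 0, 0, 0, -8, 0, 15, 0, 0, 0, -20, 0, 5, 0, 0, 0, -30, 0, 0, 0, 0, 0, -30, 0, 0, 0, 0, 0, -30, 0, 0, 0, 0, 0, -20, 0, 0, 0, 0, 0, 0, 0, 0, 0, 0, 0])

```text
clock: 39.08
position: [0.3871, -0.3615, 0.2141]
ee_rot: [0.235, -3.132, -0.001]
force: [-0.7, -0.5, 0.5]
width: 1.0
gripper_force: 0.0
```

Run:
```python
from h import *
S,T=vision.get_image("scene"),vision.get_image("top")
cv2.imwrite("pics/t3.png",cv2.resize(T[180:380,90:540,::-1],None,fx=1.75,fy=1.75,interpolation=2))
def cen(c):
    m=cv2.moments(c);return [m["m10"]/m["m00"],m["m01"]/m["m00"]]
for nm,lo,hi,rt,rs in[("brick",(2,140,110),(14,255,255),(240,230,310,290),(335,220,395,275)),("grass",(34,120,110),(58,255,255),(340,215,400,275),(245,195,300,245)),
  ("stone",(0,0,40),(180,45,118),(295,275,350,325),(310,180,360,225)),("dome",(105,120,40),(130,255,255),(110,225,190,360),(495,235,535,280)),("house",(24,85,130),(38,255,255),(460,240,530,310),(160,130,240,195))]:
    t=blob(T,rt,lo,hi);s=blob(S,rs,lo,hi);h=.02 if nm in("brick","grass","stone") else .1
    print(nm,"tri",tri(cen(s),cen(t)),"top@.021",onz("top",cen(t),.021)[0,:2],"@.068",onz("top",cen(t),.068)[0,:2],cv2.contourArea(t))
t=blob(T,(450,235,540,320),(85,50,120),(110,255,255));print("pad",cv2.boundingRect(t),onz("top",cv2.boxPoints(cv2.minAreaRect(t)).mean(0),.02))
```

```text
brick tri [[0.5612 0.0926 0.0205 0.001 ]] top@.021 [0.5613 0.0921] @.068 [0.5552 0.0873] 855.5
grass tri [[ 0.5918 -0.105   0.0202  0.0005]] top@.021 [ 0.5917 -0.1052] @.068 [ 0.584  -0.0996] 849.5
stone tri [[ 0.4826 -0.0113  0.0177  0.0014]] top@.021 [ 0.4827 -0.0119] @.068 [ 0.4807 -0.0112] 1092.0
dome tri [[0.5116 0.3559 0.1154 0.0064]] top@.021 [0.5202 0.3942] @.068 [0.5163 0.3734] 302.5
house tri [[ 0.5307 -0.3705  0.0648  0.0154]] top@.021 [ 0.5313 -0.3818] @.068 [ 0.5268 -0.3616] 681.0
pad (465, 250, 58, 55) [[ 0.5265 -0.3609  0.02  ]]
```

View pics/t3.png

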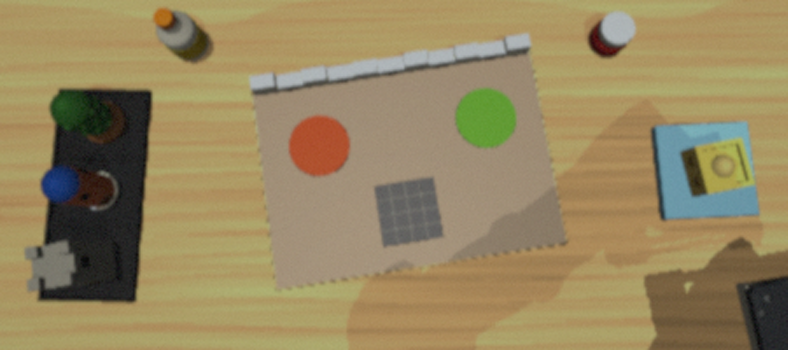

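The house is centred on the pad within about 1 mm, the plots are clean, and all three pieces stand in the tray. Now I'll fetch the square tower.

carry_out(increments=[0, 10, 0, 0, 0, 0, 0, 25, 0, 0, 0, 0, 3, 40, 0, 0, 0, 0, 3, 40, 0, 0, 0, 0, 3, 40, 0, 0, 0, 0, 3, 40, 0, 0, 0, 0, 3, 40, 0, 0, 0, 0, 3, 40, 0, 0, 0, 0, 3, 40, 0, 0, 0, 0, 3, 40, 0, 0, 0, 0, 3, 40, 0, 0, 0, 0, 3, 40, 0, 0, 0, 0, 3, 40, 0, 0, 0, 0, 3, 40, 0, 0, 0, 0, 3, 40, 0, 0, 0, 0, 3, 40, 0, 0, 0, 0, 0, 40, 0, 0, 0, 0, 0, 40, 0, 0, 0, 0, 0, 27, 0, 0, 0, 0, 0, 15, 0, 0, 0, 0])

```text
clock: 41.68
position: [0.43, 0.358, 0.214]
ee_rot: [0.243, -3.132, -0.001]
force: [0.3, -0.9, -0.5]
width: 1.0
gripper_force: 0.0
```

carry_out(increments=[0, 0, 0, 0, 0, 0, 0, 0, -14, 0, 0, 0, 0, 0, -24, 0, 0, 0, 0, 0, -26, 0, 0, 0, 0, 0, -26, 0, 0, 0, 0, 0, -22, 0, 0, 0, 0, 0, -16, 0, 0, 0, 0, 0, -10, 0, 0, 0, 0, 0, -4, 0, 0, 0, 0, 0, 0, 0, 0, 0, 0, 0, 0, 0, 0, 0])

```text
clock: 43.05
position: [0.4314, 0.3559, 0.0729]
ee_rot: [-0.239, 3.132, 0.001]
force: [-0.2, -0.5, 0.0]
width: 1.002
gripper_force: 0.0
```

carry_out(increments=[0, 0, 0, 0, 0, 0, 0, 0, 0, 0, 0, 0, 0, 0, 0, 0, 0, 0, 0, 0, 0, 0, 0, 0, 0, 0, 0, 0, 0, 0, 0, 0, 0, 0, 0, 0, 0, 0, 0, 0, 0, 0, 0, 0, 0, 0, 0, 0], grip=1, newtons=12)

```text
clock: 44.05
position: [0.4311, 0.3556, 0.0723]
ee_rot: [0.239, -3.132, -0.0]
force: [0.8, -0.1, 0.0]
width: 0.481
gripper_force: 12.0
```

carry_out(increments=[0, 0, 8, 0, 0, 0, 0, 0, 20, 0, 0, 0, 0, 0, 26, 0, 0, 0, 0, 0, 28, 0, 0, 0, 0, 0, 26, 0, 0, 0, 0, -5, 15, 0, 0, 0, 2, -14, 7, 0, 0, 0, 4, -26, 0, 0, 0, 0, 5, -32, 0, 0, 0, 0, 5, -32, 0, 0, 0, 0, 5, -32, 0, 0, 0, 0, 5, -32, 0, 0, 0, 0, 5, -32, 0, 0, 0, 0, 5, -32, 0, 0, 0, 0, 5, -32, 0, 0, 0, 0, 5, -32, 0, 0, 0, 0, 4, -32, 0, 0, 0, 0, 3, -22, 0, 0, 0, 0, 1, -10, 0, 0, 0, 0, 0, 0, 0, 0, 0, 0])

```text
clock: 46.55
position: [0.4846, -0.01, 0.2019]
ee_rot: [0.237, -3.132, -0.0]
force: [0.4, -1.0, -2.4]
width: 0.481
gripper_force: 12.0
```

carry_out(increments=[1, -2, 0, 0, 0, 0, 0, 0, -12, 0, 0, 0, 0, 0, -22, 0, 0, 0, 0, 0, -24, 0, 0, 0, 0, 0, -22, 0, 0, 0, 0, 0, -16, 0, 0, 0, 0, 0, -8, 0, 0, 0, 0, 0, -5, 0, 0, 0, 0, 0, -2, 0, 0, 0, 0, 0, 0, 0, 0, 0, 0, 0, 0, 0, 0, 0])

```text
clock: 47.92
position: [0.4864, -0.0114, 0.0917]
ee_rot: [-0.239, 3.132, 0.0]
force: [0.5, -0.6, -1.2]
width: 0.479
gripper_force: 12.0
```

carry_out(increments=[-1, 0, -1.5, 0, 0, 0, 0, 0, 0, 0, 0, 0, 0, 0, 0, 0, 0, 0])

```text
clock: 48.3
position: [0.4851, -0.0114, 0.0899]
ee_rot: [-0.239, 3.132, 0.0]
force: [-0.6, 1.3, -1.5]
width: 0.482
gripper_force: 12.0
```

carry_out(increments=[0, 0, 0, 0, 0, 0, 0, 0, 0, 0, 0, 0, 0, 0, 0, 0, 0, 0, 0, 0, 0, 0, 0, 0, 0, 0, 0, 0, 0, 0], grip=0)

```text
clock: 48.92
position: [0.4851, -0.0114, 0.0898]
ee_rot: [0.239, -3.132, -0.0]
force: [0.2, -0.4, -0.3]
width: 0.97
gripper_force: 0.0
```

carry_out(increments=[0, 0, 10, 0, 0, 0, 0, 0, 25, 0, 0, 0, 0, 0, 35, 0, 0, 0, 0, 0, 30, 0, 0, 0, 0, 0, 20, 0, 0, 0, 0, 12, 5, 0, 0, 0, 1, 25, 0, 0, 0, 0, 2, 36, 0, 0, 0, 0, 3, 36, 0, 0, 0, 0, 3, 36, 0, 0, 0, 0, 3, 36, 0, 0, 0, 0, 3, 36, 0, 0, 0, 0, 3, 36, 0, 0, 0, 0, 3, 36, 0, 0, 0, 0, 3, 36, 0, 0, 0, 0, 1, 24, 0, 0, 0, 0, 1, 12, 0, 0, 0, 0, 0, 6, 0, 0, 0, 0, 0, 0, 0, 0, 0, 0])

```text
clock: 51.3
position: [0.5113, 0.3549, 0.2148]
ee_rot: [0.238, -3.133, 0.001]
force: [-0.0, 0.1, -0.2]
width: 1.004
gripper_force: 0.0
```

Down to the round tower (TCP z 0.0714).

carry_out(increments=[0, 0, -14, 0, 0, 0, 0, 0, -24, 0, 0, 0, 0, 0, -26, 0, 0, 0, 0, 0, -26, 0, 0, 0, 0, 0, -22, 0, 0, 0, 0, 0, -16, 0, 0, 0, 0, 0, -10, 0, 0, 0, 0, 0, -5, 0, 0, 0, 0, 0, 0, 0, 0, 0, 0, 0, 0, 0, 0, 0])

```text
clock: 52.55
position: [0.5115, 0.3559, 0.0725]
ee_rot: [-0.239, 3.132, 0.001]
force: [0.2, 0.4, 0.2]
width: 0.999
gripper_force: 0.0
```

carry_out(increments=[0, 0, 0, 0, 0, 0, 0, 0, 0, 0, 0, 0, 0, 0, 0, 0, 0, 0, 0, 0, 0, 0, 0, 0, 0, 0, 0, 0, 0, 0, 0, 0, 0, 0, 0, 0, 0, 0, 0, 0, 0, 0, 0, 0, 0, 0, 0, 0], grip=1)

```text
clock: 53.55
position: [0.5111, 0.3556, 0.0718]
ee_rot: [0.239, -3.132, -0.0]
force: [0.5, 0.4, -0.8]
width: 0.435
gripper_force: 12.0
```

carry_out(increments=[0, 0, 8, 0, 0, 0, 0, 0, 20, 0, 0, 0, 0, 0, 26, 0, 0, 0, 0, 0, 28, 0, 0, 0, 0, 0, 26, 0, 0, 0, 1, -5, 15, 0, 0, 0, 2, -13, 7, 0, 0, 0, 5, -26, 0, 0, 0, 0, 6, -30, 0, 0, 0, 0, 6, -30, 0, 0, 0, 0, 6, -30, 0, 0, 0, 0, 6, -30, 0, 0, 0, 0, 6, -30, 0, 0, 0, 0, 5, -28, 0, 0, 0, 0, 4, -21, 0, 0, 0, 0, 2, -13, 0, 0, 0, 0, 1, -8, 0, 0, 0, 0, 0, 0, 0, 0, 0, 0])

```text
clock: 55.8
position: [0.561, 0.0913, 0.2017]
ee_rot: [0.238, -3.132, -0.0]
force: [-1.2, 0.4, -2.0]
width: 0.431
gripper_force: 12.0
```

carry_out(increments=[0, 0, 0, 0, 0, 0, 0, 0, -12, 0, 0, 0, 0, 0, -22, 0, 0, 0, 0, 0, -24, 0, 0, 0, 0, 0, -22, 0, 0, 0, 0, 0, -16, 0, 0, 0, 0, 0, -8, 0, 0, 0, 0, 0, -5, 0, 0, 0, 0, 0, -2, 0, 0, 0, 0, 0, 0, 0, 0, 0, 0, 0, 0, 0, 0, 0])

```text
clock: 57.18
position: [0.5614, 0.0917, 0.0913]
ee_rot: [-0.239, 3.132, 0.0]
force: [0.1, -0.1, -1.4]
width: 0.432
gripper_force: 12.0
```

carry_out(increments=[0, 0, -1.5, 0, 0, 0, 0, 0, 0, 0, 0, 0, 0, 0, 0, 0, 0, 0])

```text
clock: 57.55
position: [0.5611, 0.0916, 0.0894]
ee_rot: [0.239, -3.133, -0.0]
force: [-0.4, -0.6, -1.2]
width: 0.43
gripper_force: 12.0
```

carry_out(increments=[0, 0, 0, 0, 0, 0, 0, 0, 0, 0, 0, 0, 0, 0, 0, 0, 0, 0, 0, 0, 0, 0, 0, 0, 0, 0, 0, 0, 0, 0], grip=0)

```text
clock: 58.18
position: [0.5612, 0.0916, 0.0894]
ee_rot: [-0.239, 3.132, 0.0]
force: [-0.5, -0.1, -0.1]
width: 0.931
gripper_force: 0.0
```

carry_out(increments=[0, 0, 10, 0, 0, 0, 0, 0, 25, 0, 0, 0, 0, 0, 35, 0, 0, 0, 0, 0, 30, 0, 0, 0, 0, 0, 20, 0, 0, 0, 0, 10, 5, 0, 0, 0, 2, 20, 0, 0, 0, 0, 4, 30, 0, 0, 0, 0, 4, 30, 0, 0, 0, 0, 4, 30, 0, 0, 0, 0, 4, 30, 0, 0, 0, 0, 4, 30, 0, 0, 0, 0, 4, 30, 0, 0, 0, 0, 3, 24, 0, 0, 0, 0, 2, 16, 0, 0, 0, 0, 1, 9, 0, 0, 0, 0, 0, 3, 0, 0, 0, 0, 0, 0, 0, 0, 0, 0])

```text
clock: 60.42
position: [0.5933, 0.353, 0.2143]
ee_rot: [0.238, -3.133, 0.001]
force: [-0.1, 0.4, 0.3]
width: 0.997
gripper_force: 0.0
```

carry_out(increments=[0, 0, -14, 0, 0, 0, 0, 0, -24, 0, 0, 0, 0, 0, -26, 0, 0, 0, 0, 0, -26, 0, 0, 0, 0, 0, -22, 0, 0, 0, 0, 0, -16, 0, 0, 0, 0, 0, -10, 0, 0, 0, 0, 0, -6, 0, 0, 0, 0, 0, 0, 0, 0, 0, 0, 0, 0, 0, 0, 0])

```text
clock: 61.68
position: [0.5935, 0.3539, 0.071]
ee_rot: [-0.239, 3.132, 0.001]
force: [-0.3, 0.1, 0.1]
width: 0.998
gripper_force: 0.0
```

carry_out(increments=[0, 0, 0, 0, 0, 0, 0, 0, 0, 0, 0, 0, 0, 0, 0, 0, 0, 0, 0, 0, 0, 0, 0, 0, 0, 0, 0, 0, 0, 0, 0, 0, 0, 0, 0, 0, 0, 0, 0, 0, 0, 0, 0, 0, 0, 0, 0, 0], grip=1)

```text
clock: 62.68
position: [0.5931, 0.3536, 0.0703]
ee_rot: [0.239, -3.132, 0.0]
force: [-1.2, 0.6, 0.2]
width: 0.454
gripper_force: 12.0
```

carry_out(increments=[0, 0, 10, 0, 0, 0, 0, 0, 22, 0, 0, 0, 0, 0, 32, 0, 0, 0, 0, 0, 36, 0, 0, 0, 0, 0, 32, 0, 0, 0, 0, -5, 18, 0, 0, 0, 0, -14, 5, 0, 0, 0, 0, -28, 0, 0, 0, 0, 0, -38, 0, 0, 0, 0, 0, -40, 0, 0, 0, 0, 0, -42, 0, 0, 0, 0, 0, -42, 0, 0, 0, 0, 0, -42, 0, 0, 0, 0, 0, -42, 0, 0, 0, 0, 0, -42, 0, 0, 0, 0, 0, -42, 0, 0, 0, 0, 0, -36, 0, 0, 0, 0, 0, -26, 0, 0, 0, 0, 0, -14, 0, 0, 0, 0, 0, -6, 0, 0, 0, 0])

```text
clock: 65.18
position: [0.5925, -0.1062, 0.2247]
ee_rot: [0.237, -3.131, -0.0]
force: [0.3, -0.1, -0.5]
width: 0.454
gripper_force: 12.0
```

carry_out(increments=[0, 0, 0, 0, 0, 0, 0, 0, -14, 0, 0, 0, 0, 0, -26, 0, 0, 0, 0, 0, -28, 0, 0, 0, 0, 0, -28, 0, 0, 0, 0, 0, -20, 0, 0, 0, 0, 0, -12, 0, 0, 0, 0, 0, -5, 0, 0, 0, 0, 0, -2.5, 0, 0, 0, 0, 0, 0, 0, 0, 0, 0, 0, 0, 0, 0, 0])

```text
clock: 66.55
position: [0.5936, -0.1055, 0.0904]
ee_rot: [-0.239, 3.131, -0.0]
force: [0.5, 0.3, -0.2]
width: 0.458
gripper_force: 12.0
```

carry_out(increments=[-0.5, 0, -2, 0, 0, 0, 0, 0, 0, 0, 0, 0, 0, 0, 0, 0, 0, 0])

```text
clock: 66.92
position: [0.5926, -0.1054, 0.0879]
ee_rot: [-0.239, 3.132, 0.0]
force: [-0.7, -0.5, -0.4]
width: 0.453
gripper_force: 12.0
```

carry_out(increments=[0, 0, 0, 0, 0, 0, 0, 0, 0, 0, 0, 0, 0, 0, 0, 0, 0, 0, 0, 0, 0, 0, 0, 0, 0, 0, 0, 0, 0, 0], grip=0)

```text
clock: 67.55
position: [0.5926, -0.1054, 0.0879]
ee_rot: [-0.239, 3.132, 0.0]
force: [0.3, -0.1, -0.2]
width: 0.95
gripper_force: 0.0
```

carry_out(increments=[0, 0, 10, 0, 0, 0, 0, 0, 25, 0, 0, 0, 0, 0, 35, 0, 0, 0, 0, 0, 35, 0, 0, 0, 0, 0, 30, 0, 0, 0, -10, -10, 5, 0, 0, 0, -20, -20, 0, 0, 0, 0, -30, -30, 0, 0, 0, 0, -30, -30, 0, 0, 0, 0, -30, -30, 0, 0, 0, 0, -30, -30, 0, 0, 0, 0, -20, -20, 0, 0, 0, 0, -10, -10, 0, 0, 0, 0, 0, 0, 0, 0, 0, 0, 0, 0, 0, 0, 0, 0])

```text
clock: 69.42
position: [0.4135, -0.2844, 0.2277]
ee_rot: [-0.241, 3.132, 0.001]
force: [0.4, 0.5, 1.0]
width: 1.001
gripper_force: 0.0
```

Run:
```python
from h import *
S,T=vision.get_image("scene"),vision.get_image("top")
cv2.imwrite("pics/t4.png",cv2.resize(T[190:340,220:420,::-1],None,fx=4,fy=4,interpolation=2))
cv2.imwrite("pics/s4.png",S[:,:,::-1])
def cen(c):
    m=cv2.moments(c);return [m["m10"]/m["m00"],m["m01"]/m["m00"]]
t=blob(T,(240,230,310,290),(105,120,40),(130,255,255));s=blob(S,(350,190,385,235),(105,90,40),(135,255,255))
print("dome",tri(cen(s),cen(t)))
```

```text
dome [[0.5614 0.0909 0.1289 0.0015]]
```

View pics/t4.png

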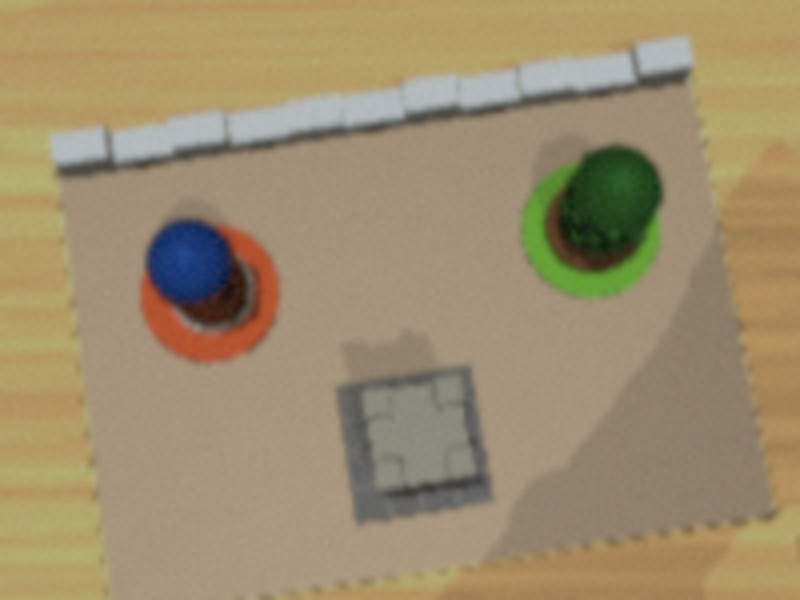

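View pics/s4.png

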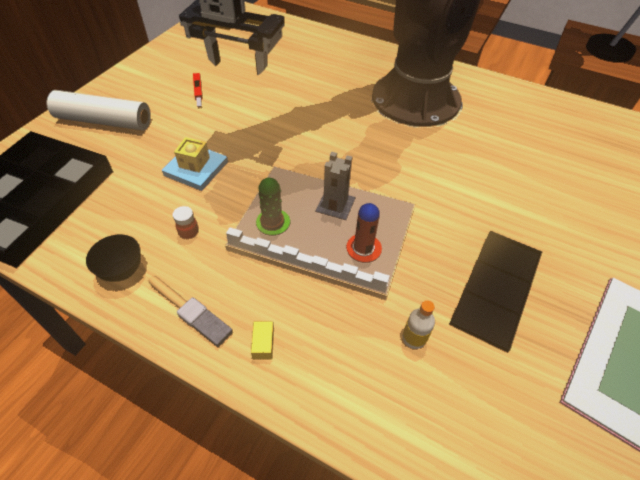

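Final pictures: the round tower, tree and square tower stand upright on their own plots, each within a few mm of the middle (the dome triangulates to (0.561, 0.091) against the plot's (0.561, 0.092)). The house is on the pad, the glue is untouched and the gripper is clear.

```bash
python3 -c "
from cell import arm
print(arm.sign_off())"
```

```text
the job is handed in; nothing more can be done
None
```

The job is handed in, verdict not shown: at about 69 s of the 141 s, my last pictures showed the house upright in the middle of the pad, the square tower, round tower and tree upright within a few mm of the middle of their own plots, and the glue bottle undisturbed.

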